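# Complete a bush kit by length and hold the tray up level

## Task

Stand each of the two loose brass bushes fully in the empty well of the tray row that already holds a bush of its own length, the short with the short and the long with the long. Then lift the loaded tray by its handle bar, keeping it level, and finish while holding it still and level about 10 cm above the bench; do not put it down or let go. Leave everything else on the bench where it stands.

Things in the scene. Friction and masses are not known exactly. Their poses are not given: they have to be found in the camera images.
- tray: loose grey carrying tray on the bench, 0.3 to 0.6 kg: board 190 (x) x 170 (y) x 16 mm, raised dark wooden handle bar along x over the middle. Four round wells 34 mm wide, 10 mm deep, at x +-40, y +-62 mm: those at y +62 are the left row, at y -62 the right row. Origin at the centre of the underside, z up, x roughly away from the robot
- handle (a point): centre of the handle bar, 76 mm above the tray's underside, midway along the bar and above the tray's middle. The bar is 14 mm wide (y), 16 mm tall (68 to 84 mm above the underside), carried by two posts at x = +-60 mm, so about 105 mm of it are free below; axes as the tray's
- well_left_far (a point): centre of the floor of a well: left row (tray +y), far end (tray +x); holds a bush at the start. The floor is 10 mm below the board's top face; axes as the tray's
- well_right_far (a point): centre of the floor of a well: right row (tray -y), far end; holds a bush at the start. The floor is 10 mm below the board's top face; axes as the tray's
- well_left_near (a point): centre of the floor of a well: left row, near end (tray -x); empty at the start. The floor is 10 mm below the board's top face; axes as the tray's
- well_right_near (a point): centre of the floor of a well: right row, near end; empty at the start. The floor is 10 mm below the board's top face; axes as the tray's
- short_seated: plain brass bush standing upright, 30 mm outer diameter, 36 mm tall (the short kind, about 60 g); origin at the centre of its underside, z up its axis. It already stands in a far well of the tray and shows which row is the short row (left or right, it varies)
- long_seated: plain brass bush standing upright, 30 mm outer diameter, 60 mm tall (the long kind, about 100 g); origin at the centre of its underside, z up its axis. It already stands in the other far well and shows which row is the long row
- short_loose: plain brass bush standing upright, 30 mm outer diameter, 36 mm tall (the short kind, about 60 g); origin at the centre of its underside, z up its axis. It stands on the bench to the left or right of the tray
- long_loose: plain brass bush standing upright, 30 mm outer diameter, 60 mm tall (the long kind, about 100 g); origin at the centre of its underside, z up its axis. It stands on the bench on the other side of the tray
- tappet_a: bystander: bucket tappet, plain grey steel cylinder 41 mm across, 31 mm tall; origin at the centre of its underside. Leave it alone
- tappet_b: bystander: second bucket tappet, the same 41 x 31 mm; origin at the centre of its underside. Leave it alone
- spring: bystander: valve spring standing upright, 30 mm across, 52 mm tall; origin at the centre of its underside. Leave it alone
- bearing_cap: bystander: grey camshaft bearing cap casting with bolts, 46 x 100 x 51 mm; origin at the centre of its underside. Leave it alone
- tape_rolls: bystander: stack of amber tape rolls, 69 mm across, 68 mm tall; origin at the centre of its underside. Leave it alone
- oil_bottle: bystander: small oil bottle with black nozzle, 55 mm across, 136 mm tall; origin at the centre of its underside. Leave it alone

How it is judged:
By the outcome, as a careful person would: the job done as asked, in the order asked, and still so for the second after the job is handed in, while the arm keeps its last pose, push and grip.
It also fails if it takes over 72 s, if anything falls off the work surface, if the arm or the gripper's body presses on something with over 40 N, if the wrist force passes 120 N, or if a joint passes its speed limit or range.

## Robot

A 7-joint arm with a two-finger parallel gripper is mounted at the origin on a cart in front of the work surface, level with it; the furniture and walls round the work are solid. World frame = base frame: x ahead of the robot, y to its left, z up, the work surface at z = 0. Lengths are in m, angles in degrees, forces in N, time in s.
With the tool pointing down it reaches from about 0.4 to 0.9 m from the base axis. Payload 5.5 kg.
Tool frame: the origin (TCP) lies between the finger pads; the fingertips stand 25 mm ahead of it and the grasp point (between the pads) lies 6 mm ahead of it; z points along the fingers, y is the line along which they close (so a half turn about z gives the same grasp; the last joint's range is limited). The gripper opens to 92 mm and grips with 3 to 60 N. Pads are 19 mm wide; open, the fingers measure 130 mm over their backs; the gripper's body (75 mm by 190 mm) begins 47 mm behind the grasp point.
Start: joints at [-58.373, 28.699, -24.465, 88.831, 12.651, 65.22, -12.049], TCP at [0.185, 0.623, 0.252] pointing down, gripper open.
Joint ranges: [-164.97, 164.97], [-17.58, 116.51], [-87.97, 89.64], [11.32, 138.91], [-80.73, 260.73], [10.89, 115.49], [-147.41, 147.41]. Speed limits (degrees/s): [147.25, 147.25, 180, 180, 180, 180, 180].

## Interface

Orientations are given as [roll, pitch, yaw] about the fixed x, y, z axes, in that order (R = Rz(yaw) Ry(pitch) Rx(roll)).
In Python, from workcell import manip, viewer, sensors gives the robot as it stands (manip), with the cameras (viewer) and the readings (sensors).
- The arm moves only by the tool shift_gripper, called after "Emit:" by a JSON object that holds its "api" and its "payload", one argument or row to a line. Schema: {"type":"object","properties":{"segments":{"type":"array","items":{"type":"array","items":{"type":"array","items":{"type":"number"},"minItems":7,"maxItems":7},"minItems":1,"maxItems":5},"minItems":1,"maxItems":1},"grip_n":{"type":"number"},"only":{"type":"string"},"quiet":{"type":"boolean"},"lines":{"type":"string"}},"required":["segments"],"additionalProperties":false}. segments is a list that holds a single list of rows (three levels of brackets), with 1 to 5 rows, each of 7 numbers: a rotation vector rx, ry, rz in a scale on which 1.0 is 120 degrees, then dx, dy, dz in shares of the most that a row can go, 1 being 62.5 mm, then the finger opening in m; each row shifts and turns the commanded pose from where the row before left it, along the tool's axes as they then stand; what a row does not reach is not made up. A row lasts 1/8 s, in which the tool goes at most 0.0625 m and 10.7 degrees, less where a joint would pass 70% of its speed; a pose out of reach is approached as far as the arm can. The fingers move at their own pace and stop on an object; grip_n is the grip in N (left out, the last holds). Time passes only in rows, so rows that do not move let the fingers close. The tool returns the time, the measured TCP pose, the force, the opening and the grip force at its end. only (a regular expression) keeps the lines of the reply that match it, lines (a string "A,B") keeps lines A to B, and quiet returns only ok. A shift or turn number past 1, either way, is cut back to 1. Input that does not fit is refused with a message, and nothing moves.
- sensors.sense(): the state, without advancing time (a new reading comes with each control period).
- viewer.camera(name): name is "scene" or "top" or "wrist"; returns a dict with "pixels" (420x560x3 uint8, red, green, blue), "fx", "fy", "cx", "cy" (pixels), "dist" ([k1, k2, p1, p2, k3] as OpenCV has them; the pictures are not rectified), "camera_from_world" (4x4, takes a point from world to camera coordinates); the wrist camera has in their place "T_tool_cam" (4x4, takes a point from camera to tool coordinates, whose origin is the TCP and whose axes are the flange's). Camera axes: x right, y up, looking along -z (the intrinsics and any distortion apply to the point x, -y, -z); pixel columns grow to the right and rows downward; lengths in m; the calibration is good to about 2 mm. A picture is of the moment at which its call begins: read the wrist's pose just before it. There is no depth.
- manip.hand_in(): hands the job in; it is judged then, once.
The state is a dict: "t": time; "joint_pos": joint angles; "joint_velocities": joint speeds; "effort": joint torques, N m; "ee_pos": TCP position; "tcp_rot": TCP orientation; "contact_force": force on the tool from outside, world axes, zero at the start; "wrist_torque": the same for the moment, N m; "gripper_width": finger opening in m; "grasp_force": force on a finger pad.
Only numpy, scipy, OpenCV 4.12 (cv2) and the standard library are available. Lean on these libraries where they do the work, as an engineer would, in place of code of your own. Each camera call takes 0.05 s, during which the arm holds its last target. There are 200 camera calls.

## Working session

There is one attempt and no reset: what is moved stays moved. The work goes in short steps, Python scripts to look and compute and a tool call to move; the robot and the scene stay as the last step left them, time stands still between calls to the robot, and variables do not carry over. Pictures are saved under pics/ and viewed, at most 10 in all, crops included, and the job is handed in when it is done.

```bash
ls; mkdir -p pics; python3 - <<'E'
from workcell import manip, viewer, sensors
import cv2,pickle
s=sensors.sense();print({k:s[k] for k in('t','ee_pos','tcp_rot','contact_force','gripper_width')})
d={}
for n in('scene','top'):
    c=viewer.camera(n);d[n]=c;cv2.imwrite(f'pics/{n}0.png',c['pixels'][:,:,::-1]);print(n,c['fx'],c['dist'],c['camera_from_world'])
pickle.dump(d,open('c0.pkl','wb'))
E
```

```text
pics
workcell.py
{'t': 0.0, 'ee_pos': array([0.1849819 , 0.6224459 , 0.25068023]), 'tcp_rot': array([-1.79889345e+02, -3.10579517e-03,  1.63455947e+02]), 'contact_force': array([ 0.25712839, -0.851385  ,  0.6653224 ]), 'gripper_width': 0.09206343652623213}
scene 435.12412030066633 [-0.04991362  0.          0.          0.          0.        ] [[-0.4650503  -0.88524418 -0.00842375  0.27307038]
 [ 0.53349419 -0.28783158  0.79532191 -0.37070543]
 [-0.70647871  0.36537067  0.60612878 -0.94087977]
 [ 0.          0.          0.          1.        ]]
top 492.88722127224 [0.01298166 0.         0.         0.         0.        ] [[-0.02791699 -0.99937827 -0.02153398  0.02673494]
 [ 0.99212243 -0.03033326  0.12154416 -0.56227351]
 [-0.12212179 -0.0179712   0.99235241 -1.41522988]
 [ 0.          0.          0.          1.        ]]
```

View pics/top0.png

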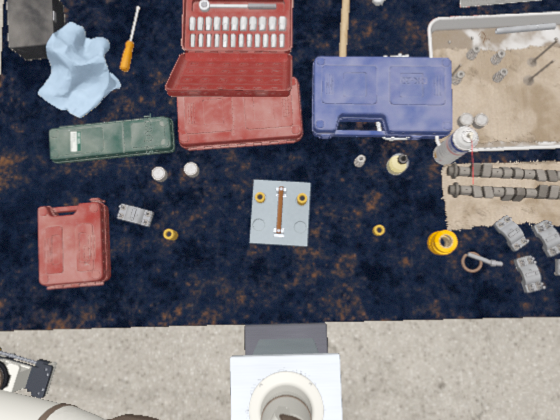

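View pics/scene0.png

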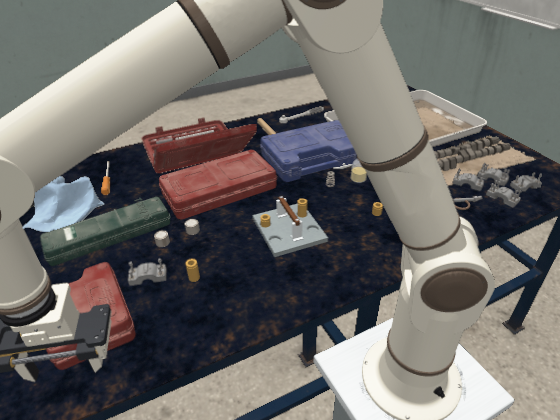

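Top view: the tray is at about (280,212), with seated bushes at (260,197) left and (302,198) right. The loose bushes are at (170,235) left and (379,230) right. In the scene view the left loose bush (193,270) is tall and the right one (377,209) short. The seated left-far bush (265,220) is short and the right-far one (302,207) long. I'll measure to confirm.

```bash
cat > h.py <<'E'
import numpy as np,cv2
from scipy.spatial.transform import Rotation as Rn
def K(c): return np.array([[c['fx'],0,c['cx']],[0,c['fy'],c['cy']],[0,0,1]])
def cfw(c,s=None):
    if 'camera_from_world' in c: return np.array(c['camera_from_world'])
    T=np.eye(4);T[:3,:3]=Rn.from_euler('xyz',s['tcp_rot'],degrees=True).as_matrix();T[:3,3]=s['ee_pos']
    return np.linalg.inv(T@np.array(c['T_tool_cam']))
def cast(c,uv,z,s=None):
    p=cv2.undistortPoints(np.array(uv,float).reshape(-1,1,2),K(c),np.array(c['dist'])).reshape(-1,2)
    d=np.c_[p[:,0],-p[:,1],-np.ones(len(p))]
    M=np.linalg.inv(cfw(c,s));d=d@M[:3,:3].T;o=M[:3,3]
    return o+d*((z-o[2])/d[:,2])[:,None]
def proj(c,P,s=None):
    P=np.array(P,float).reshape(-1,3)@cfw(c,s)[:3,:3].T+cfw(c,s)[:3,3]
    P=P*[1,-1,-1]
    return cv2.projectPoints(P,np.zeros(3),np.zeros(3),K(c),np.array(c['dist']))[0].reshape(-1,2)
def blobs(img,lo,hi,amin=30):
    hsv=cv2.cvtColor(img,cv2.COLOR_RGB2HSV)
    m=cv2.inRange(hsv,np.array(lo),np.array(hi))
    cs=cv2.findContours(m,cv2.RETR_EXTERNAL,cv2.CHAIN_APPROX_NONE)[0]
    return [k for k in cs if cv2.contourArea(k)>amin]
E
python3 - <<'E'
from h import *
import pickle
d=pickle.load(open('c0.pkl','rb'))
for n in d:
    c=d[n];print(n,'campos',np.linalg.inv(cfw(c))[:3,3])
    for k in blobs(c['pixels'],(14,110,90),(32,255,255),25):
        x,y,w,h=cv2.boundingRect(k)
        print(n,(x,y,w,h),cv2.contourArea(k),[cast(c,[x+w/2-.5,y+h/2-.5],z)[0,:2].round(4) for z in(.018,.03)], 'bottom',cast(c,[x+w/2,y+h-1],0)[0].round(3))
c=d['top'];hsv=cv2.cvtColor(c['pixels'],cv2.COLOR_RGB2HSV)
print(hsv[235,290],hsv[190,290])
m=cv2.inRange(hsv,np.array([80,10,100]),np.array([115,110,255]));m[:160]=0;m[260:]=0;m[:,:235]=0;m[:,325:]=0
k=max(cv2.findContours(m,0,1)[0],key=cv2.contourArea)
r=cv2.minAreaRect(k);P=cast(c,cv2.boxPoints(r),.016);print(r,P.round(4),P.mean(0))
for i in range(4):
    e=P[(i+1)%4]-P[i];print(np.linalg.norm(e),np.degrees(np.arctan2(e[1],e[0])))
E
```

```text
scene campos [-0.33995088  0.47880311  0.86742474]
scene (185, 258, 15, 24) 215.0 [array([0.5249, 0.3223]), array([0.5127, 0.3245])] bottom [0.501 0.331 0.   ]
scene (261, 214, 9, 13) 87.0 [array([0.6244, 0.0541]), array([0.6108, 0.0601])] bottom [0.617 0.057 0.   ]
scene (372, 202, 11, 14) 103.5 [array([ 0.5068, -0.2877]), array([ 0.4948, -0.2768])] bottom [ 0.496 -0.284  0.   ]
scene (297, 198, 10, 19) 134.0 [array([ 0.6288, -0.0783]), array([ 0.6151, -0.0705])] bottom [ 0.607 -0.068  0.   ]
scene (101, 177, 9, 18) 112.5 [array([1.064 , 0.4661]), array([1.0442, 0.4662])] bottom [1.038 0.473 0.   ]
top campos [ 0.38576012 -0.01577064  1.47332355]
top (427, 230, 31, 25) 591.0 [array([ 0.4633, -0.471 ]), array([ 0.4627, -0.4673])] bottom [ 0.429 -0.476  0.   ]
top (163, 229, 15, 11) 116.5 [array([0.5105, 0.3293]), array([0.5094, 0.3264])] bottom [0.497 0.332 0.   ]
top (372, 224, 13, 12) 96.5 [array([ 0.5055, -0.2867]), array([ 0.5045, -0.2845])] bottom [ 0.491 -0.291  0.   ]
top (297, 193, 10, 12) 73.0 [array([ 0.6049, -0.0646]), array([ 0.6031, -0.0642])] bottom [ 0.591 -0.066  0.   ]
top (255, 192, 10, 11) 64.5 [array([0.6133, 0.0606]), array([0.6115, 0.06  ])] bottom [0.601 0.06  0.   ]
top (120, 40, 14, 32) 240.0 [array([1.071 , 0.4637]), array([1.0654, 0.4597])] bottom [1.029 0.468 0.   ]
[101  20 201] [102  19 201]
((279.85345458984375, 212.4913787841797), (58.604583740234375, 64.65294647216797), 3.3664605617523193) [[ 0.4768  0.0959  0.016 ]
 [ 0.6706  0.0804  0.016 ]
 [ 0.6545 -0.0949  0.016 ]
 [ 0.4616 -0.0766  0.016 ]] [0.56586746 0.00120989 0.016     ]
0.194364418247296 -4.577507306698402
0.1760117463190672 -95.25307465726439
0.19368741640698917 174.6043404022678
0.17323934031000995 84.96656197866342
```

The two views agree: left loose is long and right loose is short. The seated bushes are short in the left row and long in the right row. Tray is at about (0.566, 0.001), yaw −4.9°. I'll turn the gripper so it closes along the tray's x.

The rows are not in the units I measure in: shifts go in shares of 62.5 mm and turns go in shares of 120 degrees. I convert before sending: 9.8 degrees / 120 = 0.0817.

```bash
cat >> h.py <<'E'
def delta(s,xyz):
    R=Rn.from_euler('xyz',s['tcp_rot'],degrees=True)
    return R.inv().apply(np.array(xyz)-s['ee_pos'])
E
cat > go.py <<'E'
import sys
from h import *
from workcell import manip, viewer, sensors
s=sensors.sense();x,y,z,yaw=map(float,sys.argv[1:5])
Rt=Rn.from_euler('xyz',[180,0,yaw],degrees=True);R=Rn.from_euler('xyz',s['tcp_rot'],degrees=True)
print('t',round(s['t'],2),'pos',s['ee_pos'].round(4),'rot',s['tcp_rot'].round(2),'F',s['contact_force'].round(1),'q7',s['joint_pos'][6].round(1),'w',round(s['gripper_width'],4))
print('rotvec',(R.inv()*Rt).as_rotvec(degrees=True).round(2),'d',delta(s,[x,y,z]).round(4))
E
```

Emit:
{"api": "shift_gripper", "payload": {
  "segments": [
    [[0, 0, 0.0817, 0, 0, 0, 0.09], [0, 0, 0.0817, 0, 0, 0, 0.09], [0, 0, 0.0817, 0, 0, 0, 0.09], [0, 0, 0.0817, 0, 0, 0, 0.09], [0, 0, 0.0817, 0, 0, 0, 0.09]]
  ]
}}

```text
t: 0.72
ee_pos: [0.185, 0.6227, 0.2511]
tcp_rot: [-180.0, 0.1, 114.1]
contact_force: [-0.6, -0.6, -0.2]
gripper_width: 0.0898
grasp_force: 0.0
```

Emit:
{"api": "shift_gripper", "payload": {
  "segments": [
    [[0, 0, 0.0817, 0, 0, 0, 0.09], [0, 0, 0.0817, 0, 0, 0, 0.09], [0, 0, 0.0817, 0, 0, 0, 0.09], [0, 0, 0, 0, 0, 0, 0.09]]
  ]
}}

```text
t: 1.23
ee_pos: [0.1849, 0.6228, 0.2512]
tcp_rot: [180.0, 0.1, 85.2]
contact_force: [0.3, 0.3, 0.4]
gripper_width: 0.0902
grasp_force: 0.0
```

```bash
python3 go.py .51 .3255 .20 85.15
```

```text
t 1.23 pos [0.1849 0.6228 0.2512] rot [1.7999e+02 6.0000e-02 8.5150e+01] F [0.3 0.3 0.4] q7 -84.0 w 0.0902
rotvec [0.01 0.06 0.  ] d [-0.2687  0.349   0.0515]
```

Emit:
{"api": "shift_gripper", "payload": {
  "segments": [
    [[0, 0, 0, -0.5376, 0.6976, 0, 0.09], [0, 0, 0, -0.5376, 0.6976, 0, 0.09], [0, 0, 0, -0.5376, 0.6976, 0, 0.09], [0, 0, 0, -0.5376, 0.6976, 0, 0.09], [0, 0, 0, -0.5376, 0.6976, 0, 0.09]]
  ],
  "quiet": true
}}

```text
ok
```

Emit:
{"api": "shift_gripper", "payload": {
  "segments": [
    [[0, 0, 0, -0.5376, 0.6976, 0.272, 0.09], [0, 0, 0, -0.5376, 0.6976, 0.272, 0.09], [0, 0, 0, -0.5376, 0.6976, 0.272, 0.09], [0, 0, 0, 0, 0, 0, 0.09], [0, 0, 0, 0, 0, 0, 0.09]]
  ],
  "quiet": true
}}

```text
ok
```

```bash
python3 go.py .51 .3255 .20 85.15
python3 - <<'E'
from h import *
from workcell import manip, viewer, sensors
import pickle
s=sensors.sense();c=viewer.camera('wrist');pickle.dump((s,c),open('w1.pkl','wb'))
cv2.imwrite('pics/w1.png',c['pixels'][:,:,::-1])
print(np.array(c['T_tool_cam']).round(3),c['fx'],c['dist'])
print(proj(c,[[.51,.3255,.06],[.51,.3255,0]],s))
for k in blobs(c['pixels'],(12,90,70),(34,255,255),200):
    print(cv2.boundingRect(k),cv2.contourArea(k),cv2.minEnclosingCircle(k))
E
```

```text
t 2.48 pos [0.509  0.3255 0.2004] rot [-1.7993e+02 -1.0000e-02  8.5170e+01] F [-1.  -0.6  0.2] q7 -40.0 w 0.09
rotvec [-0.07 -0.01  0.02] d [0.0001 0.001  0.0004]
[[ 0.001  0.963  0.271  0.072]
 [ 1.    -0.001  0.001 -0.001]
 [ 0.001  0.271 -0.963 -0.132]
 [ 0.     0.     0.     1.   ]] 325.5454434222611 [-0.01822527  0.          0.          0.          0.        ]
[[279.03131366 206.81739146]
 [278.7698507  192.0680732 ]]
(257, 333, 303, 15) 2596.5 ((408.0, 339.5), 151.1399383544922)
(85, 267, 33, 58) 931.5 ((101.5, 295.5), 29.740644454956055)
(436, 266, 34, 59) 933.5 ((453.1979675292969, 295.2918395996094), 29.749555587768555)
(260, 180, 36, 45) 1234.0 ((278.0, 202.0), 22.561126708984375)
```

View pics/w1.png

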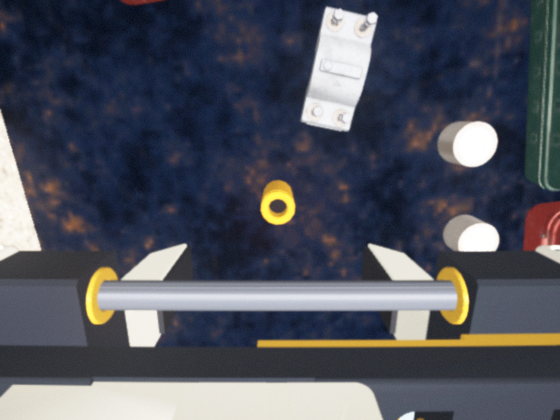

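The wrist view shows the bush top at (278,206), within 1 mm of the predicted position, with the cap and tappets clear. I'll descend and grip.

```bash
python3 - <<'E'
from h import *
import pickle
s,c=pickle.load(open('w1.pkl','rb'))
P=cast(c,[277.8,206.7],.06,s)[0];print(P,delta(s,[P[0],P[1],.048]))
E
```

```text
[0.50894545 0.32569328 0.06      ] [1.27085670e-04 1.43228799e-04 1.52394431e-01]
```

Emit:
{"api": "shift_gripper", "payload": {
  "segments": [
    [[0, 0, 0, 0, 0.0128, 0.816, 0.09], [0, 0, 0, 0, 0, 0.816, 0.09], [0, 0, 0, 0, 0, 0.8, 0.09], [0, 0, 0, 0, 0, 0, 0.09], [0, 0, 0, 0, 0, 0, 0.09]]
  ]
}}

```text
t: 3.15
ee_pos: [0.5106, 0.3271, 0.0506]
tcp_rot: [179.9, -0.1, 85.2]
contact_force: [0.6, -0.4, 0.7]
gripper_width: 0.0903
grasp_force: 0.0
```

Emit:
{"api": "shift_gripper", "payload": {
  "segments": [
    [[0, 0, 0, 0, 0, 0, 0.02], [0, 0, 0, 0, 0, 0, 0.02], [0, 0, 0, 0, 0, 0, 0.02], [0, 0, 0, 0, 0, 0, 0.02], [0, 0, 0, 0, 0, 0, 0.02]]
  ],
  "grip_n": 20
}}

```text
t: 3.78
ee_pos: [0.5102, 0.3251, 0.0487]
tcp_rot: [-180.0, 0.0, 85.1]
contact_force: [0.3, 0.5, 0.5]
gripper_width: 0.0445
grasp_force: 0.0
```

```bash
python3 go.py .5106 .3255 .16 85.15
```

```text
t 3.77 pos [0.5102 0.3251 0.0487] rot [-180.      0.     85.05] F [0.3 0.5 0.5] q7 -40.2 w 0.0445
rotvec [-0.   0.  -0.1] d [ 0.0004  0.0004 -0.1113]
```

Emit:
{"api": "shift_gripper", "payload": {
  "segments": [
    [[0, 0, 0, 0, 0, 0, 0.02], [0, 0, 0, 0, 0, 0, 0.02], [0, 0, 0, 0, 0, 0, 0.02], [0, 0, 0, 0, 0, 0, 0.02]]
  ]
}}

```text
t: 4.28
ee_pos: [0.5101, 0.3251, 0.0486]
tcp_rot: [-180.0, 0.0, 85.1]
contact_force: [0.1, 0.9, -0.1]
gripper_width: 0.0299
grasp_force: 20.0
```

```bash
python3 go.py .5106 .3255 .16 85.15
```

```text
t 4.28 pos [0.5101 0.3251 0.0486] rot [-1.7999e+02  1.0000e-02  8.5050e+01] F [ 0.1  0.9 -0.1] q7 -40.2 w 0.0299
rotvec [-0.01  0.01 -0.1 ] d [ 0.0004  0.0004 -0.1114]
```

Emit:
{"api": "shift_gripper", "payload": {
  "segments": [
    [[0, 0, 0, 0, 0, -0.64, 0.02], [0, 0, 0, 0, 0, -0.8, 0.02], [0, 0, 0, 0, 0, -0.8, 0.02], [0, 0, 0, 0, 0, 0, 0.02], [0, 0, 0, 0, 0, 0, 0.02]]
  ]
}}

```text
t: 4.9
ee_pos: [0.5098, 0.3249, 0.1883]
tcp_rot: [-180.0, 0.0, 85.1]
contact_force: [-0.3, -0.1, -2.5]
gripper_width: 0.0297
grasp_force: 20.0
```

```bash
python3 go.py .5209 -.0574 .188 85.15
```

```text
t 4.9 pos [0.5098 0.3249 0.1883] rot [-1.7998e+02  2.0000e-02  8.5060e+01] F [-0.3 -0.1 -2.5] q7 -40.1 w 0.0297
rotvec [-0.02  0.02 -0.09] d [-0.3799  0.044   0.0004]
```

Scaled: -0.056 m is -0.896, 0.0063 m is 0.1008.

Emit:
{"api": "shift_gripper", "payload": {
  "segments": [
    [[0, 0, 0, -0.896, 0.1008, 0, 0.02], [0, 0, 0, -0.896, 0.1008, 0, 0.02], [0, 0, 0, -0.896, 0.1008, 0, 0.02], [0, 0, 0, -0.896, 0.1008, 0, 0.02], [0, 0, 0, -0.896, 0.1008, 0, 0.02]]
  ],
  "quiet": true
}}

```text
ok
```

Emit:
{"api": "shift_gripper", "payload": {
  "segments": [
    [[0, 0, 0, -0.896, 0.1008, 0, 0.02], [0, 0, 0, -0.864, 0.1008, 0, 0.02], [0, 0, 0.0008, 0, 0, 0, 0.02], [0, 0, 0, 0, 0, 0, 0.02], [0, 0, 0, 0, 0, 0, 0.02]]
  ]
}}

```text
t: 6.15
ee_pos: [0.5201, -0.0653, 0.1878]
tcp_rot: [-179.9, -0.0, 85.1]
contact_force: [1.0, 0.6, -0.7]
gripper_width: 0.0295
grasp_force: 20.0
```

```bash
python3 - <<'E'
from h import *
from workcell import manip, viewer, sensors
import pickle
s=sensors.sense();c=viewer.camera('wrist');pickle.dump((s,c),open('w2.pkl','wb'))
cv2.imwrite('pics/w2.png',c['pixels'][:,:,::-1])
print(s['ee_pos'],s['tcp_rot'],proj(c,[[.5209,-.0574,.016],[.5313,.0662,.016],[.566,.001,.084],[.6007,-.0642,.066]],s))
E
```

```text
[ 0.52007764 -0.06527134  0.18781566] [-1.79896195e+02 -3.76041178e-02  8.51166700e+01] [[278.09147838 190.46128542]
 [278.16004061  48.18646884]
 [335.33060261 124.03621305]
 [377.5380521  203.49702177]]
```

View pics/w2.png

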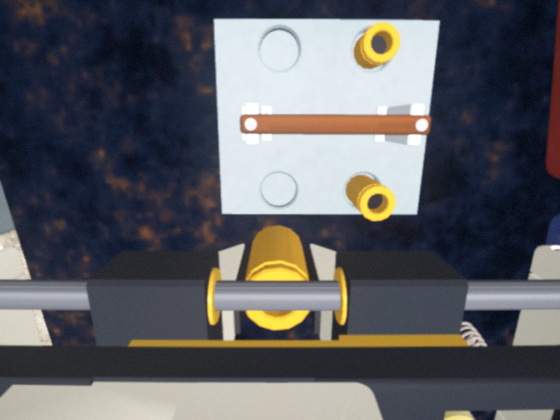

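The wrist view shows the well rims at about (278,189) and (279,49), within 1–2 px of prediction. The long bush is held at (277,265). I'll refine with ellipse fits.

```bash
cat > well.py <<'E'
from h import *
def well(c,s,u,v,r=28):
    g=cv2.cvtColor(c['pixels'],cv2.COLOR_RGB2GRAY)
    u,v=int(u),int(v);w=g[max(v-r,0):v+r,u-r:u+r]
    e=cv2.Canny(w,30,80);ys,xs=np.nonzero(e);pts=np.c_[xs+u-r,ys+max(v-r,0)]
    # keep points lying on the rim: project rays to board top, robust circle fit
    P=cast(c,pts,.016,s)[:,:2];ctr=cast(c,[u,v],.016,s)[0,:2]
    for i in range(30):
        d=P-ctr;R=np.linalg.norm(d,axis=1);k=abs(R-.017)<(.004 if i<8 else .0018)
        ctr=ctr+2*np.mean(d[k]/R[k][:,None]*(R[k]-.017)[:,None],axis=0)
    a=np.degrees(np.arctan2(d[k][:,1],d[k][:,0]));return ctr,k.sum(),np.std(R[k]),np.histogram(a,8,(-180,180))[0]
E
python3 - <<'E'
from well import *
import pickle
s,c=pickle.load(open('w2.pkl','rb'))
W=[well(c,s,278,189),well(c,s,279,49)]
for w in W:print(w)
d=W[1][0]-W[0][0];print(np.linalg.norm(d),'yaw',np.degrees(np.arctan2(d[1],d[0]))-90)
m=(W[0][0]+W[1][0])/2;y=np.arctan2(d[1],d[0])-np.pi/2;print('tray',m+.04*np.array([np.cos(y),np.sin(y)]))
# held bush: lower (far from camera) end edge & sides
img=c['pixels'];hsv=cv2.cvtColor(img,cv2.COLOR_RGB2HSV);mk=cv2.inRange(hsv,np.array((12,90,60)),np.array((34,255,255)))
for v in (228,235,245,255,262):
    q=np.nonzero(mk[v,240:320])[0]+240;print(v,q.min() if len(q) else None,q.max() if len(q) else None)
print(proj(c,[s['ee_pos']+[0,.015,-.0486],s['ee_pos']+[-.015,0,-.0486],s['ee_pos']+[.015,0,-.0486]],s), np.nonzero(mk[:,277])[0][:40])
E
```

```text
(array([ 0.52019295, -0.05572679]), np.int64(171), np.float64(0.0009811880101312166), array([18, 23, 25, 15, 21, 27, 21, 21]))
(array([0.53150823, 0.06436543]), np.int64(260), np.float64(0.001086499984348562), array([36, 28, 31, 37, 24, 30, 37, 37]))
0.12062411127103587 yaw -5.382606902069
tray [0.56567421 0.00056708]
228 263 289
235 255 298
245 251 301
255 249 304
262 248 306
[[275.89925788 222.57347872]
 [252.98348055 248.47347276]
 [303.20588343 244.55290768]] [225 226 227 228 229 230 231 232 233 234 235 236 237 238 239 240 241 242
 243 244 245 246 247 248 249 250 251 252 253 254 255 256 257 258 259 260
 261 262 263 264]
```

Scaled: 0.045 m is 0.72, 0.038 m is 0.608, 0.1 degrees / 120 = 0.0008.

Emit:
{"api": "shift_gripper", "payload": {
  "segments": [
    [[0, 0, 0.0008, -0.592, 0, 0.4, 0.02], [0, 0, 0, 0, 0, 0.72, 0.02], [0, 0, 0, 0, 0, 0.608, 0.02], [0, 0, 0, 0, 0, 0, 0.02], [0, 0, 0, 0, 0, 0, 0.02]]
  ]
}}

```text
t: 6.82
ee_pos: [0.5182, -0.1034, 0.0817]
tcp_rot: [179.9, -0.0, 84.9]
contact_force: [-0.2, -0.3, -1.2]
gripper_width: 0.0297
grasp_force: 20.0
```

```bash
python3 - <<'E'
from h import *
from workcell import manip, viewer, sensors
import pickle
s=sensors.sense();c=viewer.camera('wrist');pickle.dump((s,c),open('w3.pkl','wb'))
im=c['pixels'][:,:,::-1];cv2.imwrite('pics/w3.png',cv2.resize(im[80:330,170:390],None,fx=2.4,fy=2.4,interpolation=cv2.INTER_CUBIC))
print(s['ee_pos'],s['tcp_rot'],proj(c,[[.5209,-.0574,.016]],s))
E
```

```text
[ 0.51822066 -0.10343529  0.0817333 ] [ 1.79930996e+02 -6.70044012e-03  8.49289158e+01] [[275.5230693  165.10539375]]
```

View pics/w3.png

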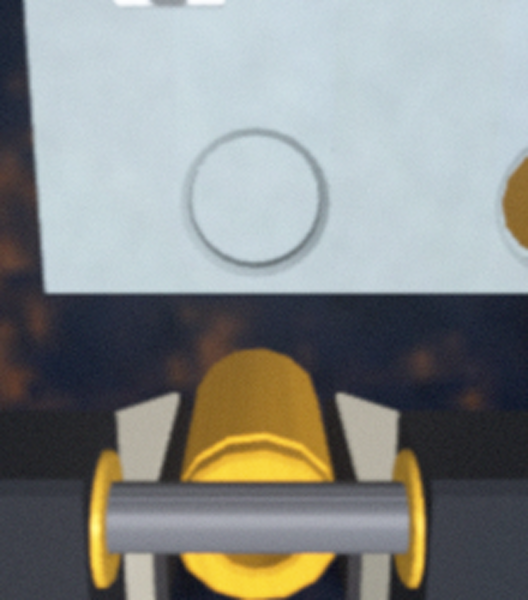

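```bash
python3 - <<'E'
from h import *
import pickle
s,c=pickle.load(open('w3.pkl','rb'))
print('centre',cast(c,[[276.7,163.4]],.016,s))
print('LR',cast(c,[[170+184/2.4,163.4],[170+328/2.4,163.4]],.016,s),'TB',cast(c,[[276.7,80+127/2.4],[276.7,80+274/2.4]],.016,s))
hsv=cv2.cvtColor(c['pixels'],cv2.COLOR_RGB2HSV);mk=cv2.inRange(hsv,np.array((12,90,40)),np.array((34,255,255)))
for v in range(223,262,5):
    q=np.nonzero(mk[v,240:320])[0]+240;print(v,q.min() if len(q) else None,q.max() if len(q) else None)
z=s['ee_pos'][2]-.0486
B=cast(c,[[277,224.6]],z,s)[0];print('bush centre seen',B[:2]-[0,.015],'tcp',s['ee_pos'])
a=np.linspace(0,2*np.pi,361);Q=proj(c,np.c_[s['ee_pos'][0]+.015*np.cos(a),s['ee_pos'][1]+.015*np.sin(a),z+0*a],s);print('pred',Q.min(0),Q.max(0))
E
```

```text
centre [[ 0.52170317 -0.05643237  0.016     ]]
LR [[ 0.50354695 -0.05482944  0.016     ]
 [ 0.53982101 -0.05802286  0.016     ]] TB [[ 0.52328466 -0.03847799  0.016     ]
 [ 0.52002627 -0.0754697   0.016     ]]
223 None None
228 260 290
233 256 296
238 254 299
243 252 301
248 251 302
253 250 303
258 249 305
bush centre seen [ 0.51894268 -0.10476478] tcp [ 0.51822066 -0.10343529  0.0817333 ]
pred [252.59576483 222.44548074] [303.00550936 269.50155919]
```

Scaled: 0.024 m is 0.384, 0.023 m is 0.368.

```bash
python3 go.py .5215 -.0562 .0760 84.9
```

```text
t 6.88 pos [ 0.5188 -0.1037  0.0823] rot [179.85  -0.    84.92] F [ 0.6  0.1 -1.2] q7 8.5 w 0.0293
rotvec [ 0.15 -0.    0.02] d [ 0.0475 -0.0015  0.0063]
```

Emit:
{"api": "shift_gripper", "payload": {
  "segments": [
    [[0, 0, 0, 0.384, 0, 0, 0.02], [0, 0, 0, 0.368, -0.0112, 0.064, 0.02], [0, 0, 0, 0, 0, 0, 0.02], [0, 0, 0, 0, 0, 0, 0.02], [0, 0, 0, 0, 0, 0, 0.02]]
  ]
}}

```text
t: 7.5
ee_pos: [0.5212, -0.0585, 0.0774]
tcp_rot: [179.9, 0.0, 84.8]
contact_force: [-0.9, 0.3, -0.8]
gripper_width: 0.0295
grasp_force: 20.0
```

```bash
python3 go.py .5215 -.0562 .0760 84.9
```

```text
t 7.5 pos [ 0.5212 -0.0585  0.0774] rot [1.7993e+02 3.0000e-02 8.4760e+01] F [-0.9  0.3 -0.8] q7 3.3 w 0.0295
rotvec [ 0.07  0.03 -0.14] d [0.0023 0.0001 0.0014]
```

Scaled: 0.0018 m is 0.0288.

Emit:
{"api": "shift_gripper", "payload": {
  "segments": [
    [[0, 0, 0, 0.0288, 0, 0, 0.02], [0, 0, 0, 0, 0, 0, 0.02], [0, 0, 0, 0, 0, 0, 0.02], [0, 0, 0, 0, 0, 0, 0.02]]
  ],
  "lines": "1,2"
}}

```text
t: 8.0
ee_pos: [0.5209, -0.0554, 0.0766]
```

Emit:
{"api": "shift_gripper", "payload": {
  "segments": [
    [[0, 0, 0, 0, 0, 0.048, 0.02], [0, 0, 0, 0, 0, 0.048, 0.02], [0, 0, 0, 0, 0, 0.048, 0.02], [0, 0, 0, 0, 0, 0, 0.02]]
  ]
}}

```text
t: 8.5
ee_pos: [0.5206, -0.0554, 0.0673]
tcp_rot: [-180.0, 0.0, 84.9]
contact_force: [0.5, 0.5, -0.7]
gripper_width: 0.0296
grasp_force: 20.0
```

```bash
python3 go.py .5215 -.0562 .0760 84.9
```

```text
t 8.5 pos [ 0.5206 -0.0554  0.0673] rot [-179.95    0.     84.86] F [ 0.5  0.5 -0.7] q7 3.3 w 0.0296
rotvec [-0.05  0.   -0.04] d [-0.0008  0.0009 -0.0087]
```

Scaled: 0.002 m is 0.032, -0.0008 m is -0.0128.

Emit:
{"api": "shift_gripper", "payload": {
  "segments": [
    [[0, 0, 0, -0.0128, 0.0128, 0.032, 0.02], [0, 0, 0, 0, 0, 0.032, 0.02], [0, 0, 0, 0, 0, 0, 0.02]]
  ]
}}

```text
t: 8.88
ee_pos: [0.5215, -0.0563, 0.0635]
tcp_rot: [-180.0, 0.0, 84.9]
contact_force: [0.3, -0.5, -0.7]
gripper_width: 0.0294
grasp_force: 20.0
```

Emit:
{"api": "shift_gripper", "payload": {
  "segments": [
    [[0, 0, 0, 0, 0, 0.032, 0.02], [0, 0, 0, 0, 0, 0.032, 0.02], [0, 0, 0, 0, 0, 0, 0.02], [0, 0, 0, 0, 0, 0, 0.02]]
  ]
}}

```text
t: 9.38
ee_pos: [0.5217, -0.0563, 0.0597]
tcp_rot: [-180.0, 0.0, 84.9]
contact_force: [-0.1, 0.1, -1.6]
gripper_width: 0.0293
grasp_force: 20.0
```

The bush bottom is about 5 mm inside the well with no contact force. I'll continue down.

Scaled: 0.002 m is 0.032, 0.0015 m is 0.024.

Emit:
{"api": "shift_gripper", "payload": {
  "segments": [
    [[0, 0, 0, 0, 0, 0.032, 0.02], [0, 0, 0, 0, 0, 0.024, 0.02], [0, 0, 0, 0, 0, 0, 0.02], [0, 0, 0, 0, 0, 0.016, 0.02], [0, 0, 0, 0, 0, 0, 0.02]]
  ]
}}

```text
t: 10.0
ee_pos: [0.5216, -0.0562, 0.0551]
tcp_rot: [-180.0, 0.0, 84.9]
contact_force: [0.2, 0.5, -0.3]
gripper_width: 0.0294
grasp_force: 20.0
```

Scaled: 0.0005 m is 0.008.

Emit:
{"api": "shift_gripper", "payload": {
  "segments": [
    [[0, 0, 0, 0, 0, 0.008, 0.05], [0, 0, 0, 0, 0, 0, 0.05], [0, 0, 0, 0, 0, 0, 0.05], [0, 0, 0, 0, 0, 0, 0.05]]
  ]
}}

```text
t: 10.5
ee_pos: [0.5217, -0.0562, 0.0548]
tcp_rot: [180.0, -0.0, 84.9]
contact_force: [0.4, -0.2, -0.1]
gripper_width: 0.05
grasp_force: 0.0
```

Emit:
{"api": "shift_gripper", "payload": {
  "segments": [
    [[0, 0, 0, 0, 0, -0.32, 0.05], [0, 0, 0, 0, 0, -0.88, 0.05], [0, 0, 0, 0, 0, -0.96, 0.05], [0, 0, 0, 0, 0, 0, 0.09]]
  ]
}}

```text
t: 11.0
ee_pos: [0.5254, -0.0566, 0.1949]
tcp_rot: [179.4, -0.0, 84.8]
contact_force: [0.3, 0.6, -0.1]
gripper_width: 0.0563
grasp_force: 0.0
```

```bash
python3 go.py .5065 -.2870 .190 84.9
```

```text
t 11.0 pos [ 0.5254 -0.0566  0.1949] rot [ 1.7941e+02 -4.0000e-02  8.4840e+01] F [ 0.3  0.6 -0.1] q7 1.4 w 0.0563
rotvec [ 0.59 -0.04 -0.06] d [-0.2311  0.0018  0.0048]
```

Scaled: -0.0578 m is -0.9248, 0.0014 m is 0.0224.

Emit:
{"api": "shift_gripper", "payload": {
  "segments": [
    [[0, 0, 0, -0.9248, 0.0224, 0, 0.09], [0, 0, 0, -0.9248, 0.0224, 0, 0.09], [0, 0, 0, -0.9248, 0.0224, 0, 0.09], [0, 0, 0, -0.9248, 0.0224, 0, 0.09], [0, 0, 0, 0, 0, 0, 0.09]]
  ],
  "quiet": true
}}

```text
ok
```

Emit:
{"api": "shift_gripper", "payload": {
  "segments": [
    [[0, 0, 0, 0, 0, 0, 0.09], [0, 0, 0, 0, 0, 0, 0.09], [0, 0, 0, 0, 0, 0, 0.09]]
  ]
}}

```text
t: 12.0
ee_pos: [0.507, -0.2853, 0.1896]
tcp_rot: [-180.0, -0.0, 85.0]
contact_force: [0.7, -0.7, 0.3]
gripper_width: 0.0903
grasp_force: 0.0
```

```bash
python3 - <<'E'
from h import *
from workcell import manip, viewer, sensors
import pickle
s=sensors.sense();c=viewer.camera('wrist');pickle.dump((s,c),open('w4.pkl','wb'))
cv2.imwrite('pics/w4.png',c['pixels'][:,:,::-1])
t=viewer.camera('top');print('seated?',[(cv2.boundingRect(k)) for k in blobs(t['pixels'],(14,110,90),(32,255,255),25)], proj(t,[[.5209,-.0574,.041]]))
print(proj(c,[[.5065,-.287,.036]],s))
for k in blobs(c['pixels'],(12,90,70),(34,255,255),200): print(cv2.boundingRect(k))
E
```

```text
seated? [(437, 231, 21, 24), (373, 224, 9, 12), (296, 221, 9, 11), (297, 193, 10, 12), (255, 192, 10, 11), (120, 40, 14, 32)] [[300.22207037 225.87432377]]
[[277.22761451 205.06810956]]
(224, 324, 336, 24)
(85, 267, 33, 58)
(436, 266, 34, 59)
(258, 182, 35, 40)
```

View pics/w4.png

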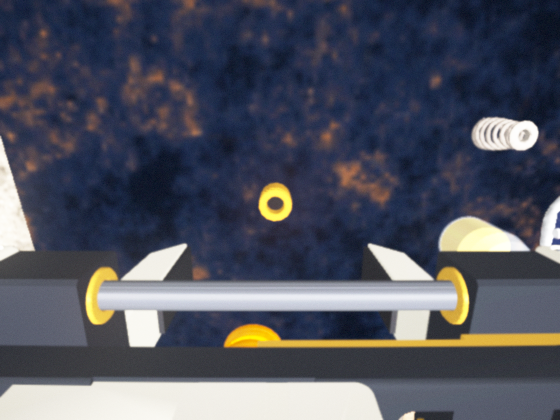

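The short bush's top is at about (275,204), with the bottle and spring clear of the fingers. The top view shows the long bush standing in the right near well.

```bash
python3 - <<'E'
from h import *
import pickle
s,c=pickle.load(open('w4.pkl','rb'))
P=cast(c,[275.3,204.3],.036,s)[0];print(P,delta(s,[P[0],P[1],.0385]))
b=pickle.load(open('c0.pkl','rb'))['top'];print('bottle',cast(b,[398,163],.07))
E
```

```text
[ 0.50482112 -0.28613306  0.036     ] [-0.00112034 -0.00210768  0.15107532]
bottle [[ 0.69189068 -0.34453803  0.07      ]]
```

Scaled: 0.051 m is 0.816, 0.05 m is 0.8.

Emit:
{"api": "shift_gripper", "payload": {
  "segments": [
    [[0, 0, 0, -0.0176, -0.0336, 0.816, 0.09], [0, 0, 0, 0, 0, 0.8, 0.09], [0, 0, 0, 0, 0, 0.8, 0.09], [0, 0, 0, 0, 0, 0, 0.09], [0, 0, 0, 0, 0, 0, 0.09]]
  ],
  "quiet": true
}}

```text
ok
```

Emit:
{"api": "shift_gripper", "payload": {
  "segments": [
    [[0, 0, 0, 0, 0, 0, 0.05], [0, 0, 0, 0, 0, 0, 0.05]]
  ],
  "grip_n": 20
}}

```text
t: 12.98
ee_pos: [0.5057, -0.2886, 0.0408]
tcp_rot: [179.8, 0.1, 84.9]
contact_force: [0.8, 0.3, -0.4]
gripper_width: 0.0744
grasp_force: 0.0
```

Emit:
{"api": "shift_gripper", "payload": {
  "segments": [
    [[0, 0, 0, 0, 0, 0, 0.02], [0, 0, 0, 0, 0, 0, 0.02], [0, 0, 0, 0, 0, 0, 0.02], [0, 0, 0, 0, 0, 0, 0.02], [0, 0, 0, 0, 0, 0, 0.02]]
  ]
}}

```text
t: 13.6
ee_pos: [0.5043, -0.2879, 0.0386]
tcp_rot: [-180.0, -0.0, 84.9]
contact_force: [-0.6, -0.6, -0.1]
gripper_width: 0.0294
grasp_force: 20.0
```

Emit:
{"api": "shift_gripper", "payload": {
  "segments": [
    [[0, 0, 0, 0, 0, 0, 0.02], [0, 0, 0, 0, 0, 0, 0.02]]
  ]
}}

```text
t: 13.85
ee_pos: [0.5043, -0.2879, 0.0386]
tcp_rot: [-180.0, -0.0, 84.9]
contact_force: [-0.4, 0.4, -0.3]
gripper_width: 0.0292
grasp_force: 20.0
```

Scaled: -0.055 m is -0.88, -0.04 m is -0.64.

Emit:
{"api": "shift_gripper", "payload": {
  "segments": [
    [[0, 0, 0, 0, 0, -0.64, 0.02], [0, 0, 0, 0, 0, -0.88, 0.02], [0, 0, 0, 0, 0, -0.88, 0.02], [0, 0, 0, 0, 0, 0, 0.02]]
  ],
  "lines": "1,2"
}}

```text
t: 14.35
ee_pos: [0.5073, -0.2898, 0.1938]
```

Emit:
{"api": "shift_gripper", "payload": {
  "segments": [
    [[0, 0, 0, 0.9824, -0.008, 0, 0.02], [0, 0, 0, 0.9824, -0.008, 0, 0.02], [0, 0, 0, 0.9824, -0.008, 0, 0.02], [0, 0, 0, 0.9824, -0.008, 0, 0.02], [0, 0, 0, 0.9824, -0.008, 0, 0.02]]
  ],
  "lines": "1,2"
}}

```text
t: 14.98
ee_pos: [0.5285, 0.0199, 0.1876]
```

Emit:
{"api": "shift_gripper", "payload": {
  "segments": [
    [[0, 0, 0, 0, 0, 0.4, 0.02], [0, 0, 0, 0, 0, 0.4, 0.02], [0, 0, 0, 0, 0, 0, 0.02], [0, 0, 0, 0, 0, 0, 0.02], [0, 0, 0, 0, 0, 0, 0.02]]
  ]
}}

```text
t: 15.6
ee_pos: [0.5301, 0.0178, 0.1396]
tcp_rot: [179.9, -0.0, 84.8]
contact_force: [-0.2, 0.6, -1.5]
gripper_width: 0.0295
grasp_force: 20.0
```

```bash
python3 - <<'E'
from h import *
from workcell import manip, viewer, sensors
import pickle
s=sensors.sense();c=viewer.camera('wrist');pickle.dump((s,c),open('w5.pkl','wb'))
im=c['pixels'][:,:,::-1];cv2.imwrite('pics/w5.png',cv2.resize(im[80:330,170:390],None,fx=2.4,fy=2.4,interpolation=cv2.INTER_CUBIC))
print(s['ee_pos'],s['tcp_rot'],proj(c,[[.5313,.0662,.016]],s))
hsv=cv2.cvtColor(c['pixels'],cv2.COLOR_RGB2HSV);mk=cv2.inRange(hsv,np.array((12,90,40)),np.array((34,255,255)))
for v in range(223,262,5):
    q=np.nonzero(mk[v,240:320])[0]+240;print(v,q.min() if len(q) else None,q.max() if len(q) else None)
print(np.nonzero(mk[200:,277])[0][:3]+200)
z=s['ee_pos'][2]-.0386
a=np.linspace(0,2*np.pi,361);Q=proj(c,np.c_[s['ee_pos'][0]+.015*np.cos(a),s['ee_pos'][1]+.015*np.sin(a),z+0*a],s);print('pred',Q.min(0),Q.max(0))
E
```

```text
[0.5300959  0.01780356 0.13960715] [ 1.79909083e+02 -1.92679545e-02  8.48218324e+01] [[273.4442475  152.36341934]]
223 None None
228 None None
233 263 292
238 256 297
243 253 300
248 250 304
253 248 305
258 248 306
[229 230 231]
pred [251.31071978 227.93320812] [304.35174552 277.15116467]
```

View pics/w5.png

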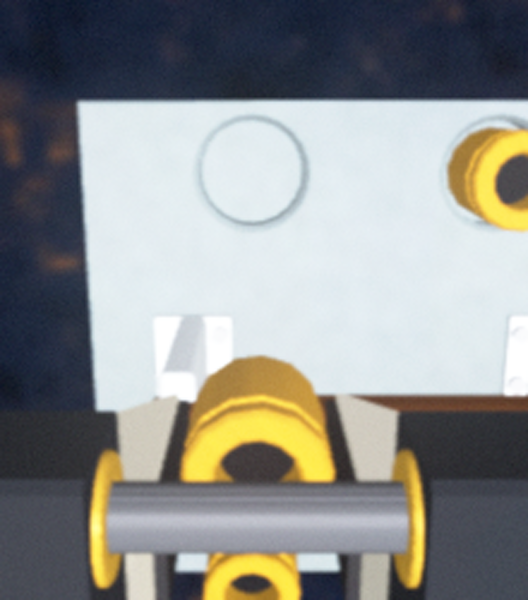

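Rim centre is about (275.2,152) in full-image pixels, giving about (0.5326, 0.0665). The bush is nearly centred in the hand, so I'll target TCP (0.5329, 0.0665).

Scaled: 0.034 m is 0.544, 0.0247 m is 0.3952.

Emit:
{"api": "shift_gripper", "payload": {
  "segments": [
    [[0, 0, 0, 0.384, -0.0112, 0, 0.02], [0, 0, 0, 0.3952, -0.0128, 0, 0.02], [0, 0, 0, 0, 0, 0.544, 0.02], [0, 0, 0, 0, 0, 0.544, 0.02], [0, 0, 0, 0, 0, 0, 0.02]]
  ],
  "lines": "1,2"
}}

```text
t: 16.27
ee_pos: [0.5304, 0.0664, 0.0692]
```

Emit:
{"api": "shift_gripper", "payload": {
  "segments": [
    [[0, 0, 0, 0, 0, 0, 0.02], [0, 0, 0, 0, 0, 0, 0.02], [0, 0, 0, 0, 0, 0, 0.02]]
  ]
}}

```text
t: 16.65
ee_pos: [0.5331, 0.0667, 0.0719]
tcp_rot: [179.9, -0.0, 84.8]
contact_force: [0.6, -0.3, -0.9]
gripper_width: 0.0298
grasp_force: 20.0
```

```bash
python3 go.py .5329 .0665 .065 84.9
```

```text
t 16.65 pos [0.5331 0.0667 0.0719] rot [ 1.7988e+02 -4.0000e-02  8.4840e+01] F [ 0.6 -0.3 -0.9] q7 -10.8 w 0.0298
rotvec [ 0.12 -0.04 -0.06] d [-0.0003 -0.0002  0.0069]
```

Scaled: 0.007 m is 0.112, 0.006 m is 0.096.

Emit:
{"api": "shift_gripper", "payload": {
  "segments": [
    [[0, 0, 0, 0, 0, 0.112, 0.02], [0, 0, 0, 0, 0, 0.096, 0.02], [0, 0, 0, 0, 0, 0.048, 0.02], [0, 0, 0, 0, 0, 0, 0.02], [0, 0, 0, 0, 0, 0, 0.02]]
  ]
}}

```text
t: 17.27
ee_pos: [0.5323, 0.0667, 0.0547]
tcp_rot: [-180.0, 0.0, 84.9]
contact_force: [0.0, 0.6, 0.1]
gripper_width: 0.0299
grasp_force: 20.0
```

Emit:
{"api": "shift_gripper", "payload": {
  "segments": [
    [[0, 0, 0, 0, 0, 0.032, 0.02], [0, 0, 0, 0, 0, 0.032, 0.02], [0, 0, 0, 0, 0, 0.032, 0.02], [0, 0, 0, 0, 0, 0, 0.02], [0, 0, 0, 0, 0, 0, 0.02]]
  ]
}}

```text
t: 17.9
ee_pos: [0.5323, 0.0667, 0.0487]
tcp_rot: [180.0, -0.0, 84.9]
contact_force: [0.1, 0.2, -0.3]
gripper_width: 0.0298
grasp_force: 20.0
```

```bash
python3 go.py .5329 .0665 .0446 84.9
```

```text
t 17.9 pos [0.5323 0.0667 0.0487] rot [180.    -0.    84.85] F [ 0.1  0.2 -0.3] q7 -10.5 w 0.0298
rotvec [ 0.   -0.   -0.05] d [-0.0001  0.0006  0.0041]
```

In the well with no contact force. I'll finish the descent, release and rise.

Scaled: 0.002 m is 0.032, 0.0017 m is 0.0272.

Emit:
{"api": "shift_gripper", "payload": {
  "segments": [
    [[0, 0, 0, 0, 0, 0.032, 0.02], [0, 0, 0, 0, 0, 0.0272, 0.02], [0, 0, 0, 0, 0, 0, 0.02], [0, 0, 0, 0, 0, 0, 0.02]]
  ]
}}

```text
t: 18.4
ee_pos: [0.5322, 0.0667, 0.045]
tcp_rot: [-180.0, -0.0, 84.9]
contact_force: [-0.1, 0.3, -1.6]
gripper_width: 0.0294
grasp_force: 20.0
```

Emit:
{"api": "shift_gripper", "payload": {
  "segments": [
    [[0, 0, 0, 0, 0, 0, 0.05], [0, 0, 0, 0, 0, 0, 0.05], [0, 0, 0, 0, 0, 0, 0.05], [0, 0, 0, 0, 0, 0, 0.05]]
  ]
}}

```text
t: 18.9
ee_pos: [0.5323, 0.0667, 0.045]
tcp_rot: [180.0, -0.0, 84.9]
contact_force: [1.3, 0.3, -0.8]
gripper_width: 0.0498
grasp_force: 0.0
```

Emit:
{"api": "shift_gripper", "payload": {
  "segments": [
    [[0, 0, 0, 0, 0, -0.32, 0.05], [0, 0, 0, 0, 0, -0.96, 0.05], [0, 0, 0, 0, 0, -0.96, 0.05], [0, 0, 0, 0, 0, 0, 0.09], [0, 0, 0, 0, 0, 0, 0.09]]
  ]
}}

```text
t: 19.52
ee_pos: [0.532, 0.0667, 0.1851]
tcp_rot: [180.0, -0.0, 84.9]
contact_force: [-0.9, -0.7, -0.6]
gripper_width: 0.0656
grasp_force: 0.0
```

```bash
python3 go.py .5660 .001 .18 174.9
```

```text
t 19.52 pos [0.532  0.0667 0.1851] rot [ 1.7999e+02 -1.0000e-02  8.4860e+01] F [-0.9 -0.7 -0.6] q7 -12.2 w 0.0656
rotvec [ 2.000e-02 -0.000e+00 -9.004e+01] d [-0.0624  0.0398  0.0051]
```

Scaled: -10 degrees / 120 = -0.0833.

Emit:
{"api": "shift_gripper", "payload": {
  "segments": [
    [[0, 0, -0.0833, 0, 0, 0, 0.06], [0, 0, -0.0833, 0, 0, 0, 0.06], [0, 0, -0.0833, 0, 0, 0, 0.06], [0, 0, -0.0833, 0, 0, 0, 0.06], [0, 0, -0.0833, 0, 0, 0, 0.06]]
  ],
  "lines": "1,1"
}}

```text
t: 20.15
```

Emit:
{"api": "shift_gripper", "payload": {
  "segments": [
    [[0, 0, -0.0833, 0, 0, 0, 0.06], [0, 0, -0.0833, 0, 0, 0, 0.06], [0, 0, -0.0833, 0, 0, 0, 0.06], [0, 0, -0.0833, 0, 0, 0, 0.06], [0, 0, 0, 0, 0, 0, 0.06]]
  ]
}}

```text
t: 20.78
ee_pos: [0.5309, 0.0665, 0.1832]
tcp_rot: [-180.0, -0.2, 174.8]
contact_force: [1.1, -0.3, 0.1]
gripper_width: 0.0598
grasp_force: 0.0
```

```bash
python3 go.py .5662 .001 .185 174.9
```

```text
t 20.77 pos [0.5309 0.0665 0.1832] rot [-179.98   -0.21  174.76] F [ 1.1 -0.3  0.1] q7 70.9 w 0.0598
rotvec [-0.02 -0.21 -0.14] d [-0.0411 -0.062  -0.002 ]
```

Scaled: -0.031 m is -0.496, -0.0205 m is -0.328.

Emit:
{"api": "shift_gripper", "payload": {
  "segments": [
    [[0, 0, 0, -0.32, -0.496, 0, 0.06], [0, 0, 0, -0.328, -0.496, 0, 0.06], [0, 0, 0, 0, 0, 0, 0.06], [0, 0, 0, 0, 0, 0, 0.06], [0, 0, 0, 0, 0, 0, 0.06]]
  ]
}}

```text
t: 21.4
ee_pos: [0.5663, 0.0028, 0.1845]
tcp_rot: [180.0, -0.1, 174.9]
contact_force: [0.2, -0.7, -0.7]
gripper_width: 0.0597
grasp_force: 0.0
```

```bash
python3 - <<'E'
from h import *
from workcell import manip, viewer, sensors
import pickle
s=sensors.sense();c=viewer.camera('wrist');pickle.dump((s,c),open('w6.pkl','wb'))
cv2.imwrite('pics/w6.png',c['pixels'][:,:,::-1]);print(s['ee_pos'],s['tcp_rot'])
t=viewer.camera('top');cv2.imwrite('pics/top6.png',t['pixels'][:,:,::-1])
k=max(blobs(t['pixels'][150:270,230:330],(4,90,40),(13,255,200),20),key=cv2.contourArea,default=None)
if k is not None:
    r=cv2.minAreaRect(k);print('top',r,cast(t,[r[0][0]+230,r[0][1]+150],.084))
E
```

```text
[0.56630611 0.00283373 0.18453996] [ 1.79966404e+02 -7.20397974e-02  1.74907292e+02]
```

View pics/w6.png

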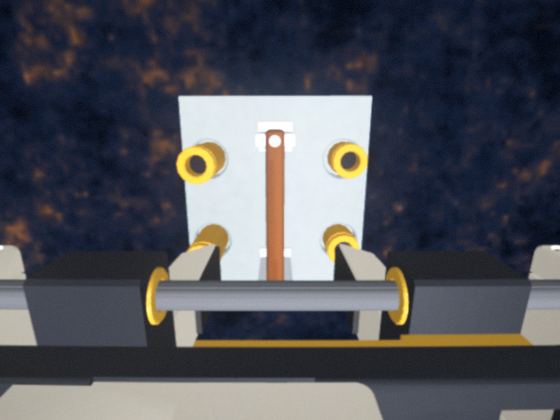

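Wrist view: the near bushes stand in their wells, long at (197,162) and short at (347,160). The handle bar runs along column ~275 and its near screw is at (274,141).

```bash
python3 - <<'E'
from h import *
import pickle
s,c=pickle.load(open('w6.pkl','rb'))
hsv=cv2.cvtColor(c['pixels'],cv2.COLOR_RGB2HSV);m=cv2.inRange(hsv,np.array((3,90,40)),np.array((14,255,220)))
pts=[]
for v in range(160,276,5):
    q=np.nonzero(m[v,255:295])[0]+255
    if len(q): pts.append([(q.min()+q.max())/2,v])
P=cast(c,pts,.084,s);f=np.polyfit(P[:,0],P[:,1],1);print('yaw',np.degrees(np.arctan(f[0])),'y at .566',np.polyval(f,.566))
S=cast(c,[274.3,141],.084,s)[0];yw=np.radians(-5.2);C=S[:2]+.06*np.array([np.cos(yw),np.sin(yw)]);print('screw',S,'centre',C)
print('target', np.polyval(f,C[0]),delta(s,[C[0],np.polyval(f,C[0]),.082]))
E
```

```text
yaw -5.208457894627284 y at .566 0.0011123956152849154
screw [0.50688495 0.00613904 0.084     ] centre [0.56663802 0.00070109]
target 0.0010542364759120113 [-0.00061749 -0.00180313  0.10253823]
```

The rows are not in the units I measure in: shifts go in shares of 62.5 mm and turns go in shares of 120 degrees. I convert before sending: 0.04 m is 0.64, 0.0225 m is 0.36, 0.1 degrees / 120 = 0.0008.

Emit:
{"api": "shift_gripper", "payload": {
  "segments": [
    [[0, 0, 0.0008, -0.0096, -0.0288, 0.64, 0.06], [0, 0, 0, 0, 0, 0.64, 0.06], [0, 0, 0, 0, 0, 0.36, 0.06], [0, 0, 0, 0, 0, 0, 0.06], [0, 0, 0, 0, 0, 0, 0.06]]
  ]
}}

```text
t: 22.12
ee_pos: [0.5682, -0.0001, 0.0835]
tcp_rot: [180.0, 0.1, 174.8]
contact_force: [0.7, 0.0, -0.4]
gripper_width: 0.06
grasp_force: 0.0
```

Emit:
{"api": "shift_gripper", "payload": {
  "segments": [
    [[0, 0, 0, 0, 0, 0, 0.03], [0, 0, 0, 0, 0, 0, 0.03], [0, 0, 0, 0, 0, 0, 0.03], [0, 0, 0, 0, 0, 0, 0.03]]
  ],
  "grip_n": 10
}}

```text
t: 22.62
ee_pos: [0.5676, -0.0006, 0.0827]
tcp_rot: [180.0, 0.0, 174.7]
contact_force: [0.5, -0.6, 0.0]
gripper_width: 0.0306
grasp_force: 0.0
```

```bash
python3 go.py .5664 .001 .082 174.8
```

```text
t 22.62 pos [ 0.5676 -0.0006  0.0827] rot [1.8000e+02 2.0000e-02 1.7475e+02] F [ 0.5 -0.6  0. ] q7 77.3 w 0.0306
rotvec [ 0.    0.02 -0.05] d [0.0013 0.0015 0.0007]
```

Scaled: 0.0015 m is 0.024, 0.0012 m is 0.0192.

Emit:
{"api": "shift_gripper", "payload": {
  "segments": [
    [[0, 0, 0, 0.0192, 0.024, 0.008, 0.03], [0, 0, 0, 0, 0, 0, 0.03], [0, 0, 0, 0, 0, 0, 0.03]]
  ],
  "lines": "2,2"
}}

```text
ee_pos: [0.5663, 0.0011, 0.0819]
```

Emit:
{"api": "shift_gripper", "payload": {
  "segments": [
    [[0, 0, 0, 0, 0, 0, 0.005], [0, 0, 0, 0, 0, 0, 0.005], [0, 0, 0, 0, 0, 0, 0.005], [0, 0, 0, 0, 0, 0, 0.005]]
  ],
  "grip_n": 10
}}

```text
t: 23.5
ee_pos: [0.5664, 0.0011, 0.082]
tcp_rot: [180.0, 0.0, 174.8]
contact_force: [0.9, 0.6, 0.7]
gripper_width: 0.0137
grasp_force: 10.0
```

Emit:
{"api": "shift_gripper", "payload": {
  "segments": [
    [[0, 0, 0, 0, 0, 0, 0.005], [0, 0, 0, 0, 0, 0, 0.005]]
  ],
  "grip_n": 50
}}

```text
t: 23.75
ee_pos: [0.5664, 0.0011, 0.082]
tcp_rot: [180.0, 0.0, 174.8]
contact_force: [0.4, 0.2, -0.3]
gripper_width: 0.0135
grasp_force: 50.0
```

Bar gripped. I'll lift slowly by 10 cm.

Scaled: -0.01 m is -0.16, -0.008 m is -0.128.

Emit:
{"api": "shift_gripper", "payload": {
  "segments": [
    [[0, 0, 0, 0, 0, -0.048, 0.005], [0, 0, 0, 0, 0, -0.096, 0.005], [0, 0, 0, 0, 0, -0.128, 0.005], [0, 0, 0, 0, 0, -0.16, 0.005], [0, 0, 0, 0, 0, -0.16, 0.005]]
  ],
  "grip_n": 50
}}

```text
t: 24.38
ee_pos: [0.5665, 0.001, 0.1199]
tcp_rot: [180.0, 0.0, 174.8]
contact_force: [-0.0, -0.0, -6.4]
gripper_width: 0.0135
grasp_force: 50.0
```

Emit:
{"api": "shift_gripper", "payload": {
  "segments": [
    [[0, 0, 0, 0, 0, -0.192, 0.005], [0, 0, 0, 0, 0, -0.192, 0.005], [0, 0, 0, 0, 0, -0.192, 0.005], [0, 0, 0, 0, 0, -0.16, 0.005], [0, 0, 0, 0, 0, -0.128, 0.005]]
  ],
  "lines": "2,4"
}}

```text
ee_pos: [0.5665, 0.0011, 0.1737]
tcp_rot: [180.0, 0.0, 174.8]
contact_force: [1.1, -0.8, -7.7]
```

Emit:
{"api": "shift_gripper", "payload": {
  "segments": [
    [[0, 0, 0, 0, 0, -0.096, 0.005], [0, 0, 0, 0, 0, -0.048, 0.005], [0, 0, 0, 0, 0, 0, 0.005], [0, 0, 0, 0, 0, 0, 0.005], [0, 0, 0, 0, 0, 0, 0.005]]
  ]
}}

```text
t: 25.62
ee_pos: [0.5662, 0.0011, 0.1816]
tcp_rot: [-180.0, -0.0, 174.8]
contact_force: [-0.4, -1.5, -7.6]
gripper_width: 0.0134
grasp_force: 50.0
```

```bash
python3 - <<'E'
from h import *
from workcell import manip, viewer, sensors
s=sensors.sense();print(s['ee_pos'],s['tcp_rot'],s['wrist_torque'])
c=viewer.camera('scene')['pixels'][:,:,::-1];w=viewer.camera('wrist')['pixels'][:,:,::-1]
cv2.imwrite('pics/end.png',np.hstack([cv2.resize(c[120:320,140:420],(400,286)),cv2.resize(w,(381,286))]))
E
```

```text
[0.56615267 0.00107436 0.18162505] [-1.79999341e+02 -4.14158856e-02  1.74752920e+02] [ 0.06014622 -0.02777389  0.02596383]
```

View pics/end.png

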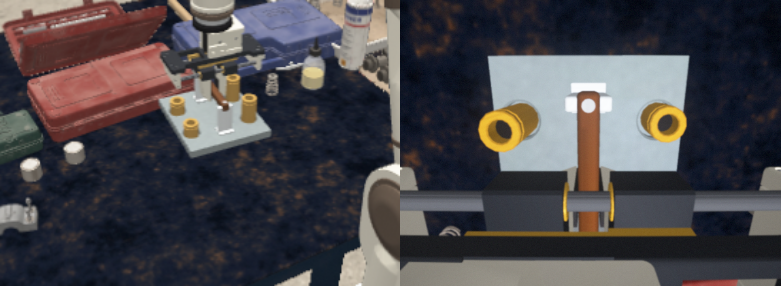

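The final view shows the tray clear of the bench, its board edge horizontal in the wrist view (row 55 on both sides), and all four bushes seated. I'll check it holds steady, then hand in.

```bash
python3 - <<'E'
from workcell import manip, viewer, sensors
import cv2;cv2.imwrite('pics/a.png',viewer.camera('wrist')['pixels'])
E
```

Emit:
{"api": "shift_gripper", "payload": {
  "segments": [
    [[0, 0, 0, 0, 0, 0, 0.005], [0, 0, 0, 0, 0, 0, 0.005], [0, 0, 0, 0, 0, 0, 0.005], [0, 0, 0, 0, 0, 0, 0.005], [0, 0, 0, 0, 0, 0, 0.005]]
  ],
  "lines": "2,4"
}}

```text
ee_pos: [0.5664, 0.0011, 0.182]
tcp_rot: [180.0, -0.0, 174.8]
contact_force: [-0.0, -0.7, -7.6]
```

```bash
python3 - <<'E'
from workcell import manip, viewer, sensors
import cv2,numpy as np
b=viewer.camera('wrist')['pixels'];a=cv2.imread('pics/a.png')
g=lambda i:np.float32(i[60:250,100:460].mean(2))
print(cv2.phaseCorrelate(g(a),g(b)),manip.hand_in())
E
```

```text
the job is handed in; nothing more can be done
((0.0220840376004503, 0.005091456228115021), 0.9666387310734501) None
```

The job is handed in: the short bush stands in the left near well and the long in the right near well, each with its own kind, and the tray is held still and level about 10 cm above the bench.

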